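Hang a height probe through a guide bar over a violin plate

ROBOT

A 6-joint arm with a two-finger parallel gripper is mounted at the origin on the work surface. World frame = base frame: x ahead of the robot, y to its left, z up, the work surface at z = 0. Lengths are in m, angles in rad, forces in N, time in s.
With the tool pointing down it reaches from about 0.3 to 0.875 m from the base axis. Payload 6.4 kg.
Tool frame: the origin (TCP) lies midway between the tips of the shut fingers; the grasp point (between the pads) lies 19 mm behind it (ctrl.hold_point_z is the distance from the TCP to the grasp point, in m); z points along the fingers, y is the line along which they close (so a half turn about z gives the same grasp; the last joint's range is limited). The gripper opens to 85 mm and grips with 20 to 120 N. Pads are 22 mm wide; open, the fingers measure 114 mm over their backs; the gripper's body (76 mm by 85 mm) begins 54 mm behind the grasp point. The pads swing forward as they close: fully open they stand 13 mm farther back than shut.
Start: joints at [-1.535, 0.181, 1.607, -0, 1.354, -0.206], TCP at [0.138, -0.558, 0.231] pointing down, gripper open.
Joint ranges: [-2.99, 2.99], [-0.89, 2.07], [0.3, 2.58], [-1.14, 4.28], [0, 2.63], [-3.12, 3.12]. Speed limits (rad/s): [2.57, 2.57, 3.01, 3.14, 3.14, 3.14].

INTERFACE

Orientations are given as a unit quaternion [w, x, y, z].
In Python, from bench import ctrl gives the robot as it stands.
- The arm moves only by the tool carry_out, never from a script. Its argument "plan" is text: rows parted by semicolons, each of 6 numbers parted by spaces: the shift along the tool's x, y, z as a fraction of full scale, then the turn, a rotation vector about the tool's x, y, z as a fraction of full scale. A call has exactly 8 rows; each row shifts and turns the commanded pose from where the row before left it, along the tool's axes as they then stand; what a row does not reach is not made up. Full scale, the value 1, is 40 mm for a shift and 0.1 rad for a turn. A row lasts 1/12 s, in which the tool goes at most 41.7 mm and 7.16 degrees, less where a joint would pass 70% of its speed; a pose out of reach is approached as far as the arm can. A call with a number of a shift or a turn outside -1 to 1 is refused whole. A call with a gripper value outside its range is refused whole. "claw" is the gripper's target within -1 to 1 (shut at 1, half-way at 0, fully open at -1), set as the call begins (left out, the last holds). The fingers move at their own pace and stop on an object; the grip force is fixed at half the most. Time passes only in rows, so rows that do not move let the fingers close, or fill a call up. It gives the time, the measured TCP pose, the force, the opening and the grip force at its end, in the units of the state.
- ctrl.get_obs(): the state, without advancing time (a new reading comes with each control period).
- ctrl.camera(name): name is "scene" or "top"; returns a dict with "pixels" (400x640x3 uint8, red, green, blue), "mtx" (3x3 intrinsics, pixels), "k1" (the pictures are not rectified: a ray, as slopes to the right and down, at radius r is drawn at 1 + k1 r^2 times it, then the intrinsics apply), "R" (3x3) and "t" (3): a world point X has camera coordinates R X + t. Camera axes: x right, y down, z forward; pixel columns grow to the right and rows downward; lengths in m; the calibration is good to about 2 mm. A picture is of the moment at which its call begins. There is no depth.
- ctrl.hand_in(): hands the job in; it is judged then, once.
The state is a dict: "time_s": time; "q": joint angles; "dq": joint speeds; "joint_efforts": joint torques, N m; "eef_pos": TCP position; "eef_rot": TCP orientation; "wrist_force": force on the tool from outside, world axes, zero at the start; "torque": the same for the moment, N m; "opening": opening from 0.0 (shut) to 1.0 (fully open); "grasp_force": force on a finger pad.
Only numpy, scipy, OpenCV 4.12 (cv2) and the standard library are available. Lean on these libraries where they do the work, as an engineer would, in place of code of your own. Each camera call takes 0.05 s, during which the arm holds its last target. There are 200 camera calls.

TASK

Lay the aluminium guide bar level into the two notched posts on the turntable, its hole midway between the posts, and let go of it. Then take the probe out of its stand by the ash handle, lower its rod upright through the bar's hole without touching the bar, and hold it still, centred in the hole, with its tip about 10 mm above the violin plate; finish while still holding it there. Nothing may touch the plate, and leave the other tools on the bench where they are.

Things in the scene. Friction and masses are not known exactly. Their poses are not given: they have to be found in the camera images.
- turntable: Plywood turntable with a black rubber rim, 252 mm across, top at z = 40 mm, fixed (brake on). Origin on the bench under its centre, z up. Along its x axis lies the violin plate; at y = +105 mm and y = -105 mm stand two wooden posts (46 mm in x, 20 mm in y). Each post has a notch in its top, open upward and running along y: flat floor about 19 mm wide at z = 110 mm, sides flaring to about 32 mm wide near the posts' highest point, z = 130 mm.
- seat (a point): Point fixed to the turntable, midway between the posts, 116 mm above the bench: the middle of the guide bar's boss (point bar_mid) comes here when the bar lies in both notches. Same axes as the turntable.
- plate: Half-carved maple violin back plate, 355 mm long (along its x) and 206 mm wide, 110 mm at the waist between the posts, fixed on the turntable. Origin at the centre of its underside (48 mm above the bench), 5 mm thick at the edge and 18 mm at its crown in the middle.
- plate_mark (a point): The crown of the violin plate: the highest point of its top face, in the middle, 66 mm above the bench, straight below point seat.
- bar: Loose aluminium guide bar, 260 mm long along its y axis, 0.15 to 0.3 kg, starts lying flat on the bench. In the middle a square boss 44 x 44 mm and 32 mm high with an upright through hole of 24 mm diameter; from it two arms, square 14 x 14 mm, run to both ends, their underside 10 mm above the boss's underside. Origin at the centre of the boss's underside. It looks the same either way round.
- bar_mid (a point): Middle of the guide bar's boss and hole: on the hole's axis, half-way up the boss (16 mm above its underside, 16 mm below its top). Axes as the bar: y along the arms, z along the hole.
- stand: Dark wooden stand, a fixed block 70 x 70 mm and 95 mm high with a square 16 mm upright through hole in which the probe hangs. Origin at the centre of its underside.
- probe: Loose probe, about 0.06 to 0.13 kg: a straight steel rod of 10 mm diameter and 85 mm length below a round ash handle of 26 mm diameter and 45 mm height. Starts upright in the stand, the handle's underside resting on the stand's top (95 mm above the bench). Origin at the tip of the rod, z up along the rod.
- probe_grip (a point): Middle of the probe's ash handle, 107.5 mm above the rod's tip and half-way up the handle. z along the rod.
- probe_tip (a point): Centre of the lower end of the probe's rod. z along the rod, towards the handle.
- gouge: Bystander: gouge with an ash handle, 250 mm long, lying on the bench beyond the turntable.
- finger_plane: Bystander: brass finger plane 45 mm long on the bench.
- end_button: Bystander: ebony end button 24 mm across, 26 mm high, on the bench.
- gauge: Bystander: pewter dial thickness gauge 140 mm long, lying on the bench.

How it is judged:
By the outcome, as a careful person would: the job done as asked, in the order asked, and still so for the second after the job is handed in, while the arm keeps its last pose, push and grip.
It also fails if it takes over 69 s, if anything falls off the work surface, if the arm or the gripper's body presses on something with over 40 N, if the wrist force passes 120 N, or if a joint passes its speed limit or range.

## Working session

There is one attempt and no reset: what is moved stays moved. The work goes in short steps, Python scripts to look and compute and a tool call to move; the robot and the scene stay as the last step left them, time stands still between calls to the robot, and variables do not carry over. Pictures are saved under pics/ and viewed, at most 10 in all, crops included, and the job is handed in when it is done.

Besides the shell and the picture viewer there is one more tool, called after "Request:" as name(argument=value, ...) on one line, values as JSON. carry_out: Moves the arm, as the interface text tells. Shift numbers are shares of 40 mm and turn numbers shares of 0.1 rad, none past 1 either way. Its arguments: {"type":"object","properties":{"plan":{"type":"string"},"claw":{"type":"number"}},"required":["plan"]}

```bash
mkdir -p pics; ls; python3 - <<'E'
from bench import ctrl
import cv2,numpy as np
o=ctrl.get_obs(); print({k:np.round(v,3) for k,v in o.items()}, ctrl.hold_point_z)
for n in("scene","top"):
    c=ctrl.camera(n); cv2.imwrite(f"pics/{n}0.png",c["pixels"][:,:,::-1]); np.savez(f"{n}0.npz",**c)
    print(n,c["mtx"].round(1).tolist(),c["k1"],c["R"].round(3).tolist(),c["t"].round(3))
E
```

```text
pics
{'time_s': np.float64(0.0), 'q': array([-1.535,  0.182,  1.608,  0.   ,  1.354, -0.206]), 'dq': array([ 0.001, -0.001,  0.001,  0.002,  0.   ,  0.   ]), 'joint_efforts': array([ 1.0000e-03, -4.4487e+01, -3.5134e+01, -0.0000e+00,  9.0000e-03,
       -0.0000e+00]), 'eef_pos': array([ 0.138, -0.558,  0.23 ]), 'eef_rot': array([-0.001,  0.993,  0.121,  0.   ]), 'wrist_force': array([1.109, 0.115, 0.094]), 'torque': array([ 0.016, -0.028,  0.016]), 'grasp_force': np.float64(0.0), 'opening': np.float64(1.001)} 0.0187
scene [[367.3, 0.0, 316.5], [0.0, 367.3, 199.1], [0.0, 0.0, 1.0]] -0.035233407172635 [[0.755, 0.655, -0.008], [0.469, -0.55, -0.691], [-0.457, 0.518, -0.723]] [-0.538 -0.188  1.194]
top [[366.7, 0.0, 313.3], [0.0, 366.7, 200.9], [0.0, 0.0, 1.0]] -0.010209209531396186 [[0.018, -1.0, -0.012], [-0.992, -0.016, -0.129], [0.129, 0.014, -0.992]] [0.072 0.662 0.986]
```

View pics/scene0.png

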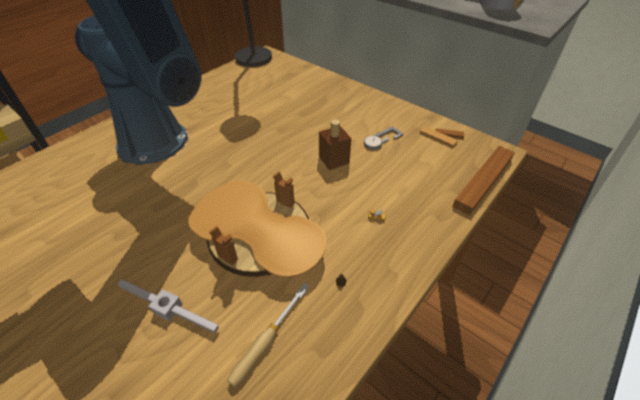

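View pics/top0.png

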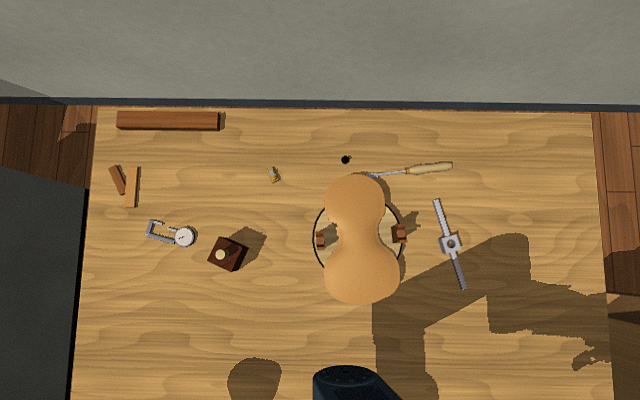

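The scene picture shows the bar's boss at (165,303), the posts at (285,190) and (223,246), and the stand at (335,148). In the top picture the boss is at (451,243), the posts are at (321,240) and (400,233), and the probe handle is at (221,254).

```bash
cat > h.py <<'E'
import numpy as np,cv2
def load(f): return dict(np.load(f))
def proj(c,X):
    p=(np.atleast_2d(X)@c["R"].T)+c["t"]; s=p[:,:2]/p[:,2:]; s=s*(1+c["k1"]*(s**2).sum(1,keepdims=True))
    K=c["mtx"]; return s*[K[0,0],K[1,1]]+K[:2,2]
def ray(c,uv):
    d=np.array([c["k1"],0,0,0,0.])
    s=cv2.undistortPoints(np.float64(np.atleast_2d(uv))[:,None],c["mtx"],d)[:,0]
    return -c["R"].T@c["t"], np.c_[s,np.ones(len(s))]@c["R"]
def onz(c,uv,z):
    o,d=ray(c,uv); return o+d*((z-o[2])/d[:,2:])
def tri(c1,u1,c2,u2):
    o1,d1=ray(c1,u1);o2,d2=ray(c2,u2);out=[]
    for a,b in zip(d1,d2):
        s=np.linalg.lstsq(np.c_[a,-b],o2-o1,rcond=None)[0]; p,q=o1+a*s[0],o2+b*s[1]
        out.append(np.r_[(p+q)/2,np.linalg.norm(p-q)])
    return np.array(out)
E
python3 - <<'E'
from h import *
t=load("top0.npz");s=load("scene0.npz")
def crop(c,x,y,w,h,k): return cv2.resize(np.ascontiguousarray(c["pixels"][y:y+h,x:x+w,::-1]),None,fx=k,fy=k,interpolation=cv2.INTER_CUBIC)
a=crop(t,300,190,200,110,4); 
b=np.hstack([crop(s,200,165,100,75,4),crop(s,110,265,100,75,4)])
cv2.imwrite("pics/c1.png",np.vstack([a[:300],b])[:600])
# bar mask top & scene
for n,c,(x0,y0,x1,y1) in(("top",t,(425,190,480,295)),("scene",s,(110,270,225,340))):
    hsv=cv2.cvtColor(c["pixels"],cv2.COLOR_RGB2HSV); m=np.zeros(hsv.shape[:2],np.uint8)
    m[y0:y1,x0:x1]=((hsv[y0:y1,x0:x1,1]<70)&(hsv[y0:y1,x0:x1,2]>60))*255
    k,l,st,ce=cv2.connectedComponentsWithStats(m); i=1+st[1:,4].argmax(); print(n,st[i],ce[i])
    ys,xs=np.nonzero(l==i); r=cv2.minAreaRect(np.c_[xs,ys].astype(np.float32)); print(r,cv2.boxPoints(r).round(1).tolist())
    print(onz(c,cv2.boxPoints(r),.024).round(3).tolist())
for n,uv in(("hole",(451,243)),):print(onz(t,uv,.032),onz(s,(165,302),.032))
for uv in((321,240),(400,233)):print(onz(t,uv,.13))
print(onz(t,(221,254),.14),onz(s,(335.5,123),.14))
E
```

```text
top [433 199  34  91 747] [449.24631861 243.21419009]
((449.3999938964844, 244.1999969482422), (94.23587036132812, 18.973661422729492), 71.56504821777344) [[425.5, 202.5], [443.5, 196.5], [473.29998779296875, 285.8999938964844], [455.29998779296875, 291.8999938964844]]
[[0.664, -0.236, 0.024], [0.682, -0.288, 0.024], [0.433, -0.364, 0.024], [0.416, -0.313, 0.024]]
scene [ 118  279  100   53 1326] [167.28582202 305.34162896]
((167.10000610351562, 305.300048828125), (108.67289733886719, 25.491174697875977), 26.56505012512207) [[112.80000305175781, 292.3999938964844], [124.19999694824219, 269.6000061035156], [221.39999389648438, 318.20001220703125], [210.0, 341.0]]
[[0.442, -0.363, 0.024], [0.407, -0.316, 0.024], [0.667, -0.244, 0.024], [0.687, -0.29, 0.024]]
[[ 0.55010877 -0.30252247  0.032     ]] [[ 0.55339834 -0.3009636   0.032     ]]
[[0.55001442 0.0609289  0.13      ]]
[[ 0.57108625 -0.13899825  0.13      ]]
[[0.51049735 0.3107986  0.14      ]] [[0.51653948 0.30720783 0.14      ]]
```

View pics/c1.png

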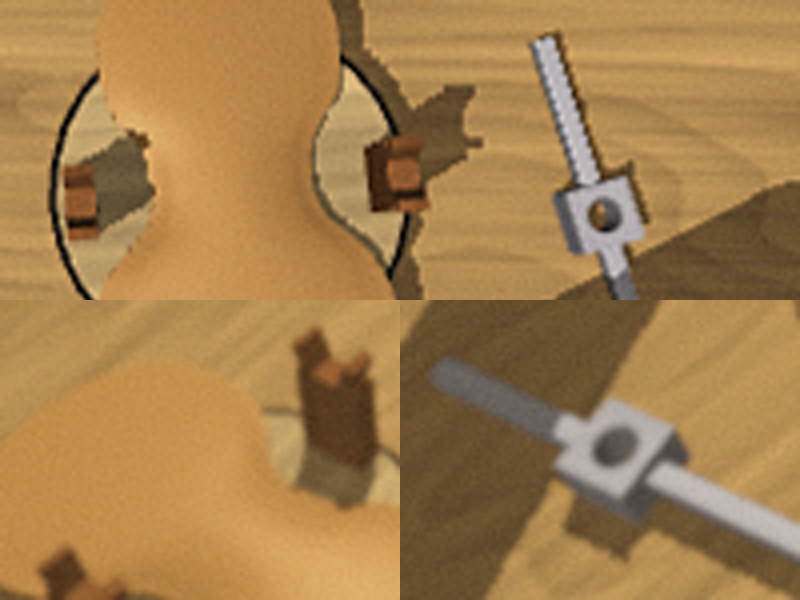

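Crop readings (4×): hole at about (604,213) in the top view and (615,447) in the scene crop. The post-top centres are at about (81,202) and (409,173), and the horn corners are clear.

```bash
python3 - <<'E'
from h import *
t=load("top0.npz");s=load("scene0.npz")
ct=lambda P:(np.array(P,float)+.5)/4-.5+[300,190]
cs1=lambda P:(np.array(P,float)+[.5,-299.5])/4-.5+[200,165]
cs2=lambda P:(np.array(P,float)+[-399.5,-299.5])/4-.5+[110,265]
print("hole",onz(t,ct([(604,213)]),.032),onz(s,cs2([(615,447)]),.032),tri(t,ct([(604,213)]),s,cs2([(615,447)])))
L=onz(t,ct([(64,168),(92,165),(99,237),(70,240)]),.13);R=onz(t,ct([(388,138),(421,136),(429,208),(397,210)]),.13)
print(L.round(4)[:,:2].tolist(),R.round(4)[:,:2].tolist())
l,r=L.mean(0),R.mean(0);d=l-r;print(l,r,(l+r)/2,np.linalg.norm(d),"yaw of y axis",np.degrees(np.arctan2(d[1],d[0])))
# scene: far post horns top centres approx
# arm centre lines from masks
for n,c,(x0,y0,x1,y1),ax in(("top",t,(425,190,480,295),1),("scene",s,(110,270,225,340),0)):
    hsv=cv2.cvtColor(c["pixels"],cv2.COLOR_RGB2HSV)[y0:y1,x0:x1]
    m=((hsv[...,1]<75)&(hsv[...,2]>60)).astype(np.uint8)
    if n=="top": m[:, :]=m
    ys,xs=np.nonzero(m);P=np.c_[xs+x0,ys+y0]
    W=onz(c,P,.024)[:,:2]; h=np.array([.5515,-.302]); 
    v=np.linalg.svd(W-W.mean(0))[2][0]; v*=np.sign(v[0]); a=(W-h)@v; off=(W-h)@[-v[1],v[0]]
    k=(abs(a)>.035)&(abs(a)<.14)&(abs(off)<.02); Q=W[k]; g=cv2.fitLine(Q.astype(np.float32),cv2.DIST_HUBER,0,1e-3,1e-3).ravel()
    g[:2]*=np.sign(g[0]); a=(Q-g[2:])@g[:2]
    print(n,"dir deg",np.degrees(np.arctan2(g[1],g[0])),"mid",g[2:]+g[:2]*(a.min()+a.max())/2,"len",np.ptp(a),k.sum(), "hole off line",(h-g[2:])@[-g[1],g[0]])
# handle
for n,c,(x0,y0,x1,y1) in(("top",t,(205,235,245,272)),("scene",s,(322,115,350,145))):
    hsv=cv2.cvtColor(c["pixels"],cv2.COLOR_RGB2HSV)[y0:y1,x0:x1]; print(n)
    for r in c["pixels"][y0:y1,x0:x1,0][::2,::2]:print(*r)
E
```

```text
hole [[ 0.55043815 -0.30148856  0.032     ]] [[ 0.5495546 -0.3024174  0.032    ]] [[ 0.55012962 -0.30196396  0.03221029  0.00120587]]
[[0.5709, 0.0749], [0.5732, 0.0571], [0.5279, 0.0521], [0.5257, 0.0703]] [[0.5935, -0.1307], [0.5951, -0.1517], [0.5496, -0.1561], [0.548, -0.1359]]
[0.54940772 0.0636176  0.13      ] [ 0.57154948 -0.14358297  0.13      ] [ 0.5604786  -0.03998269  0.13      ] 0.2083802645057202 yaw of y axis 96.09956536339155
top dir deg 17.064394 mid [ 0.54899536 -0.30082963] len 0.2600577979026477 408 hole off line -0.001853825004819998
scene dir deg 16.746208 mid [ 0.55148186 -0.30316993] len 0.26266848671028964 684 hole off line 0.0011150914475664536
top
186 182 185 187 189 185 187 196 196 187 190 190 191 124 99 105 100 96 98 95
191 193 187 185 187 189 193 66 64 71 109 125 93 95 104 99 99 92 94 88
188 188 188 186 189 189 126 70 80 81 40 3 22 72 109 105 92 93 93 91
184 184 184 186 189 190 65 84 84 80 80 73 48 5 8 59 97 103 102 96
181 177 180 175 188 121 83 84 75 75 72 71 85 46 37 21 12 44 86 94
183 182 184 183 189 65 80 79 79 71 80 82 50 43 43 47 48 28 13 42
188 188
[... 950 characters left out ...]
178 182 184 184 185 177 182 179 183 188 188
173 173 174 180 183 191 194 189 184 178 181 183 188 191
174 178 176 181 182 206 210 210 207 183 187 188 195 194
187 183 188 186 158 168 197 197 176 180 193 193 189 190
194 194 187 185 150 105 123 130 113 163 188 186 190 200
192 185 183 175 138 104 113 115 102 111 165 195 197 194
170 161 141 121 97 108 116 120 109 92 113 174 191 192
109 100 88 95 95 103 110 111 103 90 97 108 172 189
95 102 96 104 101 111 116 115 102 92 96 93 120 186
91 92 93 105 92 103 112 108 97 96 90 98 100 138
65 85 96 102 78 77 85 80 77 95 96 102 101 95
59 66 95 101 82 67 65 66 73 94 89 87 91 79
57 58 76 104 80 69 65 64 73 78 71 68 66 65
61 58 63 75 96 77 69 67 60 65 64 62 64 65
```

```bash
cat > go.py <<'E'
import sys,numpy as np
from bench import ctrl
from scipy.spatial.transform import Rotation as Ro
def delta(p,yaw):
    o=ctrl.get_obs(); q=o["eef_rot"]; R=Ro.from_quat([*q[1:],q[0]]).as_matrix()
    a=np.radians(yaw); T=np.array([[np.cos(a),np.sin(a),0],[np.sin(a),-np.cos(a),0],[0,0,-1.]])
    print("pos",o["eef_pos"].round(4),"yaw",np.degrees(np.arctan2(R[1,0],R[0,0])).round(2),"t",round(o["time_s"],2),"q",o["q"].round(2),"F",o["wrist_force"].round(1),"op",round(float(o["opening"]),3),"gf",round(float(o["grasp_force"]),1))
    d=np.array(p)-o["eef_pos"]
    print("shift units, present axes",(R.T@d/.04).round(2),"| after turn",(T.T@d/.04).round(2),"| turn units",(Ro.from_matrix(R.T@T).as_rotvec()/.1).round(2))
if __name__=="__main__": v=[float(x) for x in sys.argv[1:]]; delta(v[:3],v[3])
E
python3 go.py .55 -.302 .12 17
```

```text
pos [ 0.1377 -0.5578  0.2305] yaw 13.85 t 0.1 q [-1.54  0.18  1.61  0.    1.35 -0.21] F [-0.5 -0.  -0.6] op 1.003 gf 0.0
shift units, present axes [11.54 -3.74  2.77] | after turn [11.73 -3.1   2.76] | turn units [-0.02 -0.   -0.55]
```

Request:
carry_out(plan="0.72 -0.23 0.1 0 0 0;0.72 -0.23 0.1 0 0 0;0.72 -0.23 0.1 0 0 0;0.72 -0.23 0.1 0 0 0;0.72 -0.23 0.1 0 0 0;0.72 -0.23 0.1 0 0 0;0.72 -0.23 0.1 0 0 0;0.72 -0.23 0.1 0 0 0", claw=-1)

```text
time_s: 0.77
eef_pos: [0.3448, -0.4304, 0.1987]
eef_rot: [-0.0, 0.993, 0.121, -0.0]
wrist_force: [-0.7, -0.4, -0.1]
opening: 0.998
grasp_force: 0.0
```

Request:
carry_out(plan="0.72 -0.23 0.2 0 0 0;0.72 -0.23 0.2 0 0 0;0.72 -0.23 0.2 0 0 0;0.72 -0.23 0.2 0 0 0;0.72 -0.23 0.2 0 0 0;0.72 -0.23 0.2 0 0 0;0.72 -0.23 0.2 0 0 0;0.5 -0.2 0 0 0 -0.5")

```text
time_s: 1.43
eef_pos: [0.5424, -0.3058, 0.1408]
eef_rot: [-0.002, 0.989, 0.146, -0.001]
wrist_force: [-0.4, -0.2, -0.5]
opening: 1.002
grasp_force: 0.0
```

```bash
python3 go.py .55 -.302 .006 17
```

```text
pos [ 0.5424 -0.3058  0.1408] yaw 16.76 t 1.43 q [-0.7   0.38  1.55  0.    1.21  0.57] F [-0.4 -0.2 -0.5] op 1.002 gf 0.0
shift units, present axes [ 0.21 -0.03  3.37] | after turn [ 0.21 -0.04  3.37] | turn units [-0.03  0.01 -0.04]
```

Request:
carry_out(plan="0.1 0 0.5 0 0 0;0 0 0.5 0 0 0;0 0 0.5 0 0 0;0 0 0.4 0 0 0;0 0 0.4 0 0 0;0 0 0.4 0 0 0;0 0 0.2 0 0 0;0 0 0 0 0 0")

```text
time_s: 2.1
eef_pos: [0.5437, -0.3058, 0.0246]
eef_rot: [-0.002, 0.989, 0.145, -0.002]
wrist_force: [-1.3, 0.0, -0.2]
opening: 0.998
grasp_force: 0.0
```

```bash
python3 go.py .55 -.302 .006 17; python3 - <<'E'
from bench import ctrl
import cv2,numpy as np
c=ctrl.camera("scene");d=ctrl.camera("top")
f=lambda c,x,y:cv2.resize(np.ascontiguousarray(c["pixels"][y:y+100,x:x+133,::-1]),None,fx=3,fy=3,interpolation=cv2.INTER_CUBIC)
cv2.imwrite("pics/g1.png",np.hstack([f(c,100,250),f(d,390,190)]))
E
```

```text
pos [ 0.5437 -0.3058  0.0246] yaw 16.72 t 2.1 q [-0.7   0.54  1.6  -0.    1.01  0.58] F [-1.3  0.  -0.2] op 0.998 gf 0.0
shift units, present axes [ 0.18 -0.04  0.46] | after turn [ 0.18 -0.04  0.46] | turn units [-0.04  0.03 -0.05]
```

View pics/g1.png

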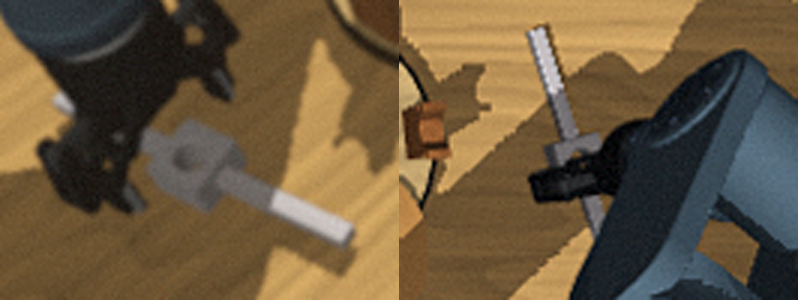

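Scene crop: the fingertips are at about (143,211) and (228,100), on either side of the boss at (195,165). I'll check that midpoint numerically.

```bash
python3 - <<'E'
from h import *
s=load("scene0.npz")
P=onz(s,[(147.5,320),(175.8,283)],.038);print(P.round(4),P.mean(0).round(4))
print(proj(s,[[.5437,-.3058,.038],[.55,-.302,.032]]))
E
```

```text
[[ 0.5652 -0.3477  0.038 ]
 [ 0.5364 -0.2604  0.038 ]] [ 0.5508 -0.304   0.038 ]
[[159.51656061 299.39978032]
 [163.66472704 301.366097  ]]
```

Request:
carry_out(plan="0.1 0 0.2 0 0 0;0.05 -0.03 0.15 0 0 0;0 0 0.1 0 0 0;0 0 0 0 0 0;0 0 0 0 0 0;0 0 0 0 0 0;0 0 0 0 0 0;0 0 0 0 0 0")

```text
time_s: 2.87
eef_pos: [0.551, -0.3045, 0.0096]
eef_rot: [0.0, 0.989, 0.145, 0.0]
wrist_force: [0.5, -0.0, 0.4]
opening: 1.0
grasp_force: 0.0
```

Request:
carry_out(plan="0 0 0 0 0 0;0 0 0 0 0 0;0 0 0 0 0 0;0 0 0 0 0 0;0 0 0 0 0 0;0 0 0 0 0 0;0 0 0 0 0 0;0 0 0 0 0 0", claw=1)

```text
time_s: 3.53
eef_pos: [0.5511, -0.3044, 0.0097]
eef_rot: [0.0, 0.989, 0.145, 0.0]
wrist_force: [-0.4, 0.8, 3.9]
opening: 0.499
grasp_force: 63.1
```

```bash
python3 go.py .55 -.302 .006 17
```

```text
pos [ 0.5511 -0.3044  0.0097] yaw 16.72 t 3.53 q [-0.69  0.57  1.59  0.    0.99  0.59] F [-0.4  0.8  3.9] op 0.499 gf 63.1
shift units, present axes [-0.01 -0.07  0.09] | after turn [-0.01 -0.07  0.09] | turn units [ 0.01 -0.   -0.05]
```

Request:
carry_out(plan="0 0 -0.3 0 0 0;0 0 -0.6 0 0 0;0 0 -0.7 0 0 0;0 0 -0.7 0 0 -0.8;0 0 -0.7 0 0 -0.9;0 0 -0.7 0 0 -0.9;0 0 -0.7 0 0 -0.9;0 0 -0.4 0 0 -0.9")

```text
time_s: 4.2
eef_pos: [0.5514, -0.3047, 0.205]
eef_rot: [0.001, 0.933, 0.36, 0.001]
wrist_force: [0.0, -1.0, -2.4]
opening: 0.498
grasp_force: 62.6
```

Request:
carry_out(plan="0 0 0 0 0 -1;0 0 0 0 0 -1;0 0 0 0 0 -1;0 0 0 0 0 -1;0 0 0 0 0 -1;0 0 0 0 0 -1;0 0 0 0 0 -1;0 0 0 0 0 -1")

```text
time_s: 4.87
eef_pos: [0.5501, -0.3037, 0.2008]
eef_rot: [-0.001, 0.719, 0.695, -0.0]
wrist_force: [-0.2, 0.3, -3.0]
opening: 0.5
grasp_force: 62.5
```

```bash
python3 go.py .5605 -.040 .195 96.1
```

```text
pos [ 0.5501 -0.3037  0.2008] yaw 88.05 t 4.87 q [-0.69  0.33  1.49 -0.    1.33 -0.66] F [-0.2  0.3 -3. ] op 0.5 gf 62.5
shift units, present axes [6.6  0.04 0.15] | after turn [6.53 0.96 0.15] | turn units [-0.01 -0.01 -1.41]
```

Request:
carry_out(plan="0 0 0 0 0 -0.7;0 0 0 0 0 -0.7;0.6 0.09 0 0 0 0;0.8 0.12 0 0 0 0;0.8 0.12 0 0 0 0;0.8 0.12 0 0 0 0;0.8 0.12 0 0 0 0;0.8 0.12 0 0 0 0")

```text
time_s: 5.53
eef_pos: [0.5588, -0.1167, 0.201]
eef_rot: [-0.001, 0.671, 0.742, -0.0]
wrist_force: [0.2, 1.2, -3.1]
opening: 0.504
grasp_force: 62.4
```

Request:
carry_out(plan="0.7 0.1 0 0 0 0;0.6 0.09 0 0 0 0;0.4 0.06 0 0 0 0;0.2 0 0 0 0 0;0 0 0 0 0 0;0 0 0 0 0 0;0 0 0 0 0 0;0 0 0 0 0 0")

```text
time_s: 6.2
eef_pos: [0.562, -0.0431, 0.2012]
eef_rot: [0.0, 0.671, 0.741, -0.0]
wrist_force: [0.7, -0.1, -2.9]
opening: 0.502
grasp_force: 62.5
```

```bash
python3 go.py .5605 -.040 .14 96.1; python3 - <<'E'
from bench import ctrl
import cv2,numpy as np
f=lambda c,x,y:cv2.resize(np.ascontiguousarray(c["pixels"][y:y+150,x:x+133,::-1]),None,fx=3,fy=3,interpolation=cv2.INTER_CUBIC)
c=ctrl.camera("scene");d=ctrl.camera("top")
np.savez("scene2.npz",**c);np.savez("top2.npz",**d)
cv2.imwrite("pics/s1.png",np.hstack([f(c,190,100),f(d,295,160)]))
E
```

```text
pos [ 0.562  -0.0431  0.2012] yaw 95.7 t 6.2 q [-0.29  0.18  1.67 -0.    1.29 -0.39] F [ 0.7 -0.1 -2.9] op 0.502 gf 62.5
shift units, present axes [ 0.08 -0.03  1.53] | after turn [ 0.08 -0.03  1.53] | turn units [-0.    0.   -0.07]
```

View pics/s1.png

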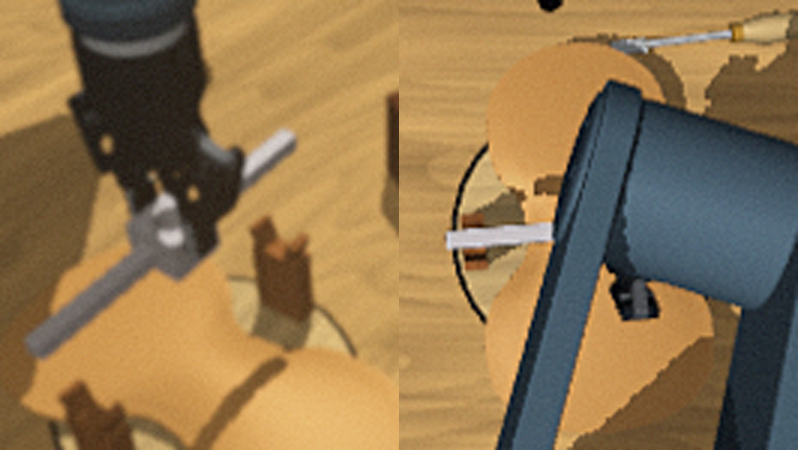

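The bar is over the posts: near end (32,345), far end (290,140), horns at (263,220), (303,238), (75,390) and (120,410) in the scene crop. The left end shows at (449,240) in the top crop.

```bash
python3 - <<'E'
from h import *
t=load("top2.npz");s=load("scene2.npz")
cs=lambda P:(np.array(P,float)+.5)/3-.5+[190,100]
ct=lambda P:(np.array(P,float)+[-398.5,.5])/3-.5+[295,160]
z=.2155
E=onz(s,cs([(36,340),(287,137)]),z);print("scene ends",E.round(4),E.mean(0).round(4),np.degrees(np.arctan2(*(E[1]-E[0])[1::-1])))
print("top L end",onz(t,ct([(449,239)]),z).round(4))
a=np.radians(95.7);u=np.array([np.cos(a),np.sin(a)]);print("TCP-based ends",np.array([.562,-.0431])-u*.13,np.array([.562,-.0431])+u*.13)
H=onz(s,cs([(263,224),(303,240),(72,392),(118,410)]),.13);print("horns",H.round(4).tolist())
f,n=H[:2].mean(0),H[2:].mean(0);print(f,n,(f+n)/2,np.linalg.norm(f-n),np.degrees(np.arctan2(*(f-n)[1::-1])))
hs=cv2.cvtColor(t["pixels"],cv2.COLOR_RGB2HSV)
T=np.array([.5605,-.04]);b=np.radians(96.1);v=np.array([np.cos(b),np.sin(b)]);w=np.array([v[1],-v[0]])
print("pred horn mid px in crop", [(((proj(s,[*(T+v*k*.105+w*m*.0195),.13])[0]-[190,100]+.5)*3-.5).round(0).tolist()) for k in(1,-1) for m in(1,-1)])
E
```

```text
scene ends [[ 0.575  -0.1689  0.2155]
 [ 0.5521  0.0796  0.2155]] [ 0.5635 -0.0447  0.2155] 95.25491236308287
top L end [[0.5492 0.084  0.2155]]
TCP-based ends [ 0.57491157 -0.17245722] [0.54908843 0.08625722]
horns [[0.5351, 0.0609, 0.13], [0.5727, 0.0682, 0.13], [0.5566, -0.1488, 0.13], [0.5936, -0.138, 0.13]]
[0.55386849 0.06458652 0.13      ] [ 0.57508618 -0.14342461  0.13      ] [ 0.56447733 -0.03941905  0.13      ] 0.20909046425282798 95.82417891513268
pred horn mid px in crop [[298.0, 239.0], [260.0, 220.0], [111.0, 412.0], [71.0, 387.0]]
```

Request:
carry_out(plan="0.11 0 0.2 0 0 -0.05;0 0 0.4 0 0 0;0 0 0.4 0 0 0;0 0 0.4 0 0 0;0 0 0.2 0 0 0;0 0 0 0 0 0;0 0 0 0 0 0;0 0 0 0 0 0")

```text
time_s: 6.97
eef_pos: [0.5623, -0.0376, 0.1382]
eef_rot: [0.001, 0.669, 0.744, 0.0]
wrist_force: [0.4, 0.2, -1.8]
opening: 0.504
grasp_force: 62.4
```

```bash
python3 go.py .5618 -.0385 .1097 96; python3 - <<'E'
from bench import ctrl
import cv2,numpy as np
f=lambda c,x,y:cv2.resize(np.ascontiguousarray(c["pixels"][y:y+120,x:x+133,::-1]),None,fx=5,fy=5,interpolation=cv2.INTER_CUBIC)
c=ctrl.camera("scene");np.savez("scene3.npz",**c)
cv2.imwrite("pics/s2.png",f(c,190,145))
E
```

```text
pos [ 0.5623 -0.0376  0.1382] yaw 96.07 t 6.97 q [-0.28  0.26  1.72  0.    1.17 -0.38] F [ 0.4  0.2 -1.8] op 0.504 gf 62.4
shift units, present axes [-0.02 -0.01  0.71] | after turn [-0.02 -0.01  0.71] | turn units [0.01 0.01 0.01]
```

View pics/s2.png

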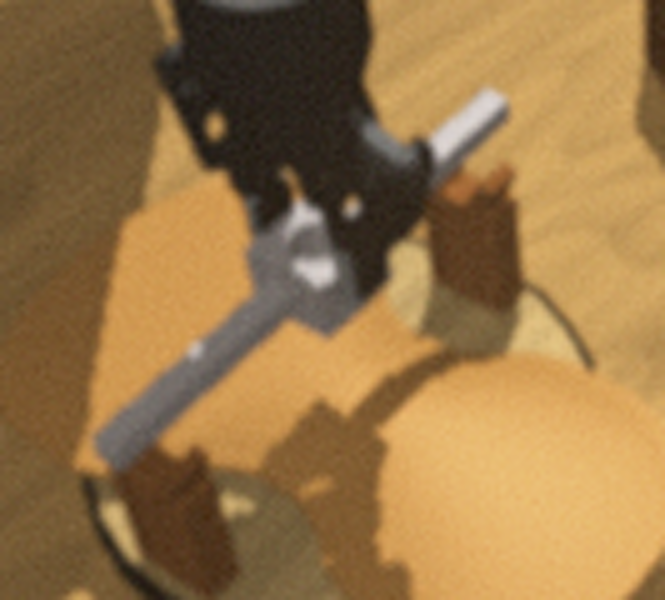

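The bar sits over both notches, with the near arm at (130,455) and the horns at (145,450) and (190,455). It agrees with the computed seat to within 1–2 mm, so I'm lowering slowly.

Request:
carry_out(plan="0 0 0.1 0 0 0;0 0 0.1 0 0 0;0 0 0.1 0 0 0;0 0 0.1 0 0 0;0 0 0.1 0 0 0;0 0 0.1 0 0 0;0 0 0.03 0 0 0;0 0 0 0 0 0")

```text
time_s: 7.68
eef_pos: [0.5612, -0.0373, 0.1114]
eef_rot: [-0.001, 0.669, 0.744, -0.0]
wrist_force: [0.1, 0.1, -2.8]
opening: 0.503
grasp_force: 62.4
```

```bash
python3 go.py .5623 -.0376 .1097 96; python3 - <<'E'
from bench import ctrl
import cv2,numpy as np
f=lambda c,x,y:cv2.resize(np.ascontiguousarray(c["pixels"][y:y+120,x:x+133,::-1]),None,fx=5,fy=5,interpolation=cv2.INTER_CUBIC)
c=ctrl.camera("scene");np.savez("scene4.npz",**c)
cv2.imwrite("pics/s3.png",f(c,190,145))
E
```

```text
pos [ 0.5612 -0.0373  0.1114] yaw 96.07 t 7.68 q [-0.28  0.29  1.73  0.    1.12 -0.38] F [ 0.1  0.1 -2.8] op 0.503 gf 62.4
shift units, present axes [-0.01  0.03  0.04] | after turn [-0.01  0.03  0.04] | turn units [-0.01 -0.    0.01]
```

View pics/s3.png

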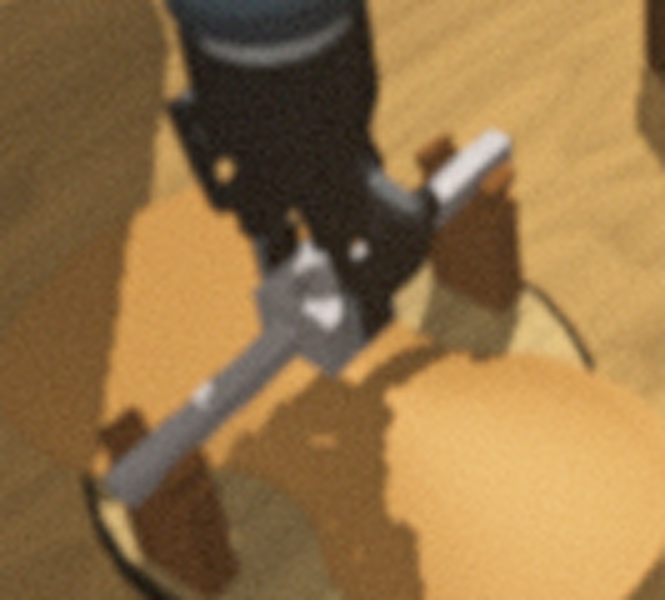

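The bar lies between the horns of both posts with no side force. I'm lowering the last 2 mm.

Request:
carry_out(plan="0 0 0.03 0 0 0;0 0 0.02 0 0 0;0 0 0.02 0 0 0;0 0 0 0 0 0;0 0 0 0 0 0;0 0 0 0 0 0;0 0 0 0 0 0;0 0 0 0 0 0")

```text
time_s: 8.4
eef_pos: [0.5618, -0.0375, 0.1096]
eef_rot: [0.0, 0.669, 0.744, 0.0]
wrist_force: [-1.3, -0.4, 2.4]
opening: 0.503
grasp_force: 62.8
```

```bash
python3 go.py .5623 -.0376 .1097 96
```

```text
pos [ 0.5618 -0.0375  0.1096] yaw 96.08 t 8.4 q [-0.28  0.29  1.74  0.    1.11 -0.38] F [-1.3 -0.4  2.4] op 0.503 gf 62.8
shift units, present axes [-0.    0.01 -0.  ] | after turn [-0.    0.01 -0.  ] | turn units [0.   0.   0.01]
```

Request:
carry_out(plan="0 0 0 0 0 0;0 0 0 0 0 0;0 0 0 0 0 0;0 0 0 0 0 0;0 0 0 0 0 0;0 0 0 0 0 0;0 0 0 0 0 0;0 0 0 0 0 0", claw=-1)

```text
time_s: 9.07
eef_pos: [0.5616, -0.0374, 0.1093]
eef_rot: [0.0, 0.669, 0.744, 0.0]
wrist_force: [-0.3, -1.1, 0.3]
opening: 1.003
grasp_force: 0.0
```

Request:
carry_out(plan="0 0 -0.2 0 0 0;0 0 -0.4 0 0 0;0 0 -0.6 0 0 0;0 0 -0.8 0 0 0;0 0 -0.8 0 0 0;0 0 -0.8 0 0 0;0 0 -0.6 0 0 0;0 0 -0.2 0 0 0")

```text
time_s: 9.73
eef_pos: [0.5635, -0.0379, 0.291]
eef_rot: [0.004, 0.669, 0.744, 0.002]
wrist_force: [0.6, -0.3, -0.2]
opening: 1.001
grasp_force: 0.0
```

```bash
python3 - <<'E'
from h import *
t=load("top0.npz");s=load("scene0.npz")
for n,c,(x0,y0,x1,y1),th in(("top",t,(205,240,226,265),160),("scene",s,(322,115,350,132),0)):
    g=c["pixels"][y0:y1,x0:x1]
    if n=="top":
        R=cv2.cvtColor(g,cv2.COLOR_RGB2HSV); m=((g[...,0]>130)).astype(np.uint8)
        k,l,st,ce=cv2.connectedComponentsWithStats(m)
        for i in range(1,k): print(st[i],ce[i])
    else:
        print(g[...,0]);print(g[...,2])
E
python3 go.py .512 .310 .2 96
```

```text
[  0   0  12  25 169] [3.53254438 9.78698225]
[10  9 10 11 81] [14.61728395 14.18518519]
[[180 178 177 173 175 177 174 175 180 177 177 180 184 185 183 187 186 185
  182 183 179 179 181 176 180 179 182 186]
 [177 173 174 174 175 173 178 175 173 180 185 184 186 181 185 183 182 182
  178 178 179 180 179 182 182 189 185 187]
 [176 174 173 175 177 173 178 177 182 183 184 187 184 184 185 182 177 172
  182 177 179 179 183 181 188 181 188 189]
 [176 177 176 176 174 177 174 180 184 183 185 188 190 186 183 181 174 176
  181 182 180 181 181 183 189 187 188 190]
 [173 174 173 173 174 177 180 180 183 185 191 193 194 194 189 192 184 183
  178 178 181 182 183 183 188 192 191 191]
 [169 175 176 178 179 183 181 186 184 192 198 204 206 202 202 202 194 188
  180 183 184 182 189 190 189 193 191 193]
 [174 180 178 179 176 187 181 183 182 190 206 208 210 212 210 210 207 198
  183 185 187 189 188 194 195 191 194 189]
 [180 178 183 185 181 185 179 181 172 181 197 206 208 204 210 210 203 190
  183 184 191 193 196 193 191 193 191 190]
 [187 185 183 189 188 188 186 180 158 144 168 191 197 200 197 196 176 163
 
[... 2499 characters left out ...]

 [ 86  85  79  77  76  72  68  61  50  54  56  61  61  59  61  57  51  42
   38  43  61  77  92  91  91  90  88  93]
 [ 77  77  70  63  59  51  48  39  42  52  60  58  62  56  63  60  57  44
   34  36  41  59  78  84  87  89  88  85]
 [ 56  50  46  45  40  36  38  28  38  51  52  59  58  63  56  65  54  43
   37  31  30  46  61  76  85  88  87  84]
 [ 38  33  38  35  26  26  32  41  40  49  55  59  58  64  53  55  52  49
   30  37  35  36  40  60  74  78  86  89]]
pos [ 0.5635 -0.0379  0.291 ] yaw 96.08 t 9.73 q [-0.28  0.11  1.57  0.    1.46 -0.38] F [ 0.6 -0.3 -0.2] op 1.001 gf 0.0
shift units, present axes [ 8.79 -0.38  2.25] | after turn [ 8.78 -0.37  2.28] | turn units [0.08 0.03 0.01]
```

```bash
python3 - <<'E'
from h import *
t=load("top0.npz");s=load("scene0.npz")
print(onz(t,(219.6,254.0),.14),onz(s,(335.4,121.4),.14),tri(t,[(219.6,254.0)],s,[(335.4,121.4)]))
E
```

```text
[[0.51043201 0.31431888 0.14      ]] [[0.51148455 0.31303716 0.14      ]] [[5.10355816e-01 3.14610638e-01 1.38698400e-01 1.45829470e-04]]
```

```bash
python3 go.py .511 .3137 .17 96
```

```text
pos [ 0.5635 -0.0379  0.291 ] yaw 96.08 t 9.73 q [-0.28  0.11  1.57  0.    1.46 -0.38] F [ 0.6 -0.3 -0.2] op 1.001 gf 0.0
shift units, present axes [ 8.89 -0.4   3.  ] | after turn [ 8.88 -0.39  3.03] | turn units [0.08 0.03 0.01]
```

Request:
carry_out(plan="0.7 -0.03 0 0 0 0;0.9 -0.04 0 0 0 0;0.9 -0.04 0 0 0 0;0.9 -0.04 0 0 0 0;0.9 -0.04 0 0 0 0;0.9 -0.04 0 0 0 0;0.9 -0.04 0 0 0 0;0.9 -0.04 0.2 0 0 0")

```text
time_s: 10.4
eef_pos: [0.5195, 0.2415, 0.2783]
eef_rot: [0.001, 0.669, 0.744, 0.001]
wrist_force: [0.3, -0.3, 0.7]
opening: 0.998
grasp_force: 0.0
```

Request:
carry_out(plan="0.9 -0.04 0.3 0 0 0;0.6 -0.02 0.4 0 0 0;0.3 0 0.5 0 0 0;0 0 0.6 0 0 0;0 0 0.6 0 0 0;0 0 0.3 0 0 0;0 0 0 0 0 0;0 0 0 0 0 0")

```text
time_s: 11.07
eef_pos: [0.5093, 0.3107, 0.1689]
eef_rot: [-0.0, 0.669, 0.743, -0.001]
wrist_force: [0.3, -0.4, 0.7]
opening: 0.996
grasp_force: 0.0
```

```bash
python3 go.py .511 .3137 .103 96; python3 - <<'E'
from bench import ctrl
import cv2,numpy as np
f=lambda c,x,y:cv2.resize(np.ascontiguousarray(c["pixels"][y:y+100,x:x+133,::-1]),None,fx=3,fy=3,interpolation=cv2.INTER_CUBIC)
c=ctrl.camera("scene");d=ctrl.camera("top");np.savez("scene5.npz",**c);np.savez("top5.npz",**d)
g=lambda c,x,y:cv2.resize(np.ascontiguousarray(c["pixels"][y:y+100,x:x+133,::-1]),None,fx=3,fy=3,interpolation=cv2.INTER_CUBIC)
cv2.imwrite("pics/p1.png",np.vstack([np.hstack([f(c,270,80),f(d,160,200)]),np.hstack([g(c,190,165),g(d,295,180)])]))
E
```

```text
pos [0.5093 0.3107 0.1689] yaw 96.05 t 11.07 q [ 0.35  0.29  1.61 -0.    1.25  0.24] F [ 0.3 -0.4  0.7] op 0.996 gf 0.0
shift units, present axes [0.07 0.05 1.65] | after turn [0.07 0.05 1.65] | turn units [-0.02  0.    0.01]
```

View pics/p1.png

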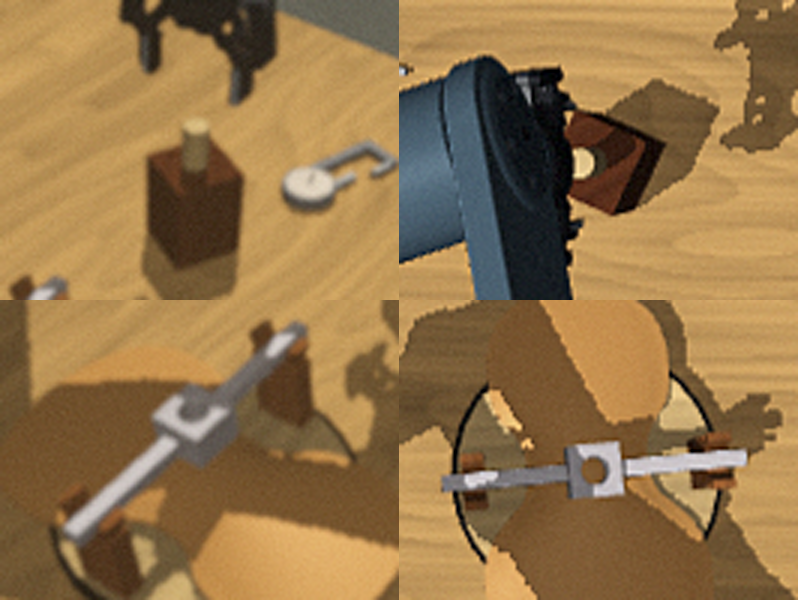

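The bar lies in both notches; its hole is at about (595,470) in the top crop and (193,408) in the scene crop. The fingers straddle the handle at (196,125).

```bash
python3 - <<'E'
from h import *
t=load("top5.npz");s=load("scene5.npz")
ct=lambda P:(np.array(P,float)+[-398.5,-299.5])/3-.5+[295,180]
cs=lambda P:(np.array(P,float)+[.5,-299.5])/3-.5+[190,165]
print("hole",onz(t,ct([(595,470)]),.132),onz(s,cs([(193,407)]),.132),tri(t,ct([(595,470)]),s,cs([(193,407)])))
e=onz(t,ct([(443,484),(746,457)]),.124);print("ends",e,e.mean(0),np.linalg.norm(e[0]-e[1]))
c1=lambda P:(np.array(P,float)+[.5,-299.5])/3-.5+[270,80]
f=np.array([(150,68),(236,102)],float);f=(f+.5)/3-.5+[270,80]
e=onz(s,f,.181);print("tips",e,e.mean(0))
# fine hole: threshold in boss, dark/brown pixels vs grey
for c,u,w,n in((t,ct([(595,470)])[0],7,"t"),(s,cs([(193,407)])[0],7,"s")):
    x,y=u.round().astype(int);g=c["pixels"][y-w:y+w+1,x-w:x+w+1].astype(int)
    print(n,x-w,y-w);print((g[...,0]) if n=="s" else g[...,0]-g[...,2])
E
```

```text
hole [[ 0.56088776 -0.03750294  0.132     ]] [[ 0.55823385 -0.03574852  0.132     ]] [[ 5.60696547e-01 -3.72808170e-02  1.34929000e-01  2.86411029e-04]]
ends [[ 0.54710085  0.09057816  0.124     ]
 [ 0.57434581 -0.16668771  0.124     ]] [ 0.56072333 -0.03805478  0.124     ] 0.25870449542892365
tips [[0.45740661 0.3089361  0.181     ]
 [0.55202727 0.31564804 0.181     ]] [0.50471694 0.31229207 0.181     ]
t 353 229
[[ 4  6  2 -1  1  2  0  1  4  0 -3  3  1  0  0]
 [-1 -1  6  1  3  2  3  3  1  5  5  2  2  0  1]
 [ 1  4  1  4  1 -3 -1  1 -1  5  4  4  6  2 -1]
 [ 4  3 -5  1 10 14 25 22  1 -2  5  2  2  2  1]
 [-1  0  2 19 54 71 77 77 52  9  0  4  6  2  3]
 [ 2  2  0 53 85 77 75 77 82 53 -5  2  3  1  5]
 [-1 -1  7 78 81 73 79 76 78 70  8 -1  3  6  4]
 [ 0  0 23 85 76 76 73 76 77 75 38 -6  4  2  8]
 [ 2 -2 11 85 74 72 74 75 77 75 47 -5  4  3  1]
 [ 4 -1  1 65 80 81 72 73 74 78 46 -2  2  3  2]
 [ 1  4  0 21 70 81 73 79 83 77 11 -2  5  3  2]
 [-1  2 -4  1 39 78 88 85 81 29 -4  2  4  6  3]
 [ 1  3 -2 -1  4 17 22 30 13 -2  0  0  3  5  4]
 [ 2  3  1  2 -1 -2 -1  5 -1  0  4  3  0  2  4]
 [-1  3  1
[... 294 characters left out ...]
5 109]
 [156 175 161 149 124 118 110 123 117 111 111 110 108 108 113]
 [184 194 186 172 135 113 114 118 118 115 115 110 112 108 111]
 [200 196 192 166 126 109 109 108 117 109 107 109 109 114 122]
 [200 193 172 134 104 102 107 111 109 101 103  98 120 134 144]
 [198 185 150 112  91  96 108 100 105 106 102 104 129 167 179]
 [205 182 138  95  94 100 103 105 108 100  97 113 143 183 198]
 [201 182 148 109  96  92  98 106 109 111 114 132 169 199 209]
 [203 194 171 132 110 109 112 110 118 127 141 168 193 202 200]
 [205 201 194 175 149 143 133 138 150 162 179 194 203 196 181]
 [189 198 201 190 184 182 175 178 186 191 201 203 195 179 146]
 [160 182 191 199 201 199 202 198 200 204 204 198 179 148 114]]
```

```bash
python3 - <<'E'
from h import *
t=load("top0.npz");p=t["pixels"].astype(int)
for x0,y0,x1,y1 in((313,229,328,253),(389,222,410,246)):
    print(x0,y0)
    for r in p[y0:y1,x0:x1]: print(*["%3d"%v for v in r[:,0]],"|",*["%3d"%v for v in (r[:,0]-r[:,1])])
E
```

```text
313 229
 66  53 202 195 186 182 191 178 131 135  86  88  93  98 100 |  14   7  24  30  30  28  30  30  20  20  16  17  17  18  16
  0  59 198 184 183 182 164 119  92  89  95  96  94  98 103 |  -1  10  26  29  25  28  27  20  23  20  18  12  15  19  17
  0  70 181 146 150 146 126 107 117 116 106 101 100 102  98 |   0   7  37  40  39  38  44  40  45  43  24  17  16  20  16
  6 103 171 125 116 127 117 115 127 123 103  98 105 105  99 |  -6  18  44  57  51  54  51  47  45  45  27  17  17  19  19
 15 115 161 126 121 121 117 108 109 105 106 106 110 103 109 |   2  21  43  53  50  44  49  45  44  41  30  15  18  15  20
 16 121 177 100 103  97  96  87  87  97 106 108 109 110 112 |   3  18  41  46  43  35  44  31  38  39  26  16  20  14  20
 14 123 177  84  86  85  88  85  86  82  97 110 111 116 102 |  -4  18  36  37  36  31  34  33  34  31  26  18  20  20  18
 12 132 197  74  80  86  93  92 102  97  95 108 112 108 113 |  -1  24  32  39  35  36  38  36  43  39  28  16  19  19  24
 33 155 209 144 127 130 135 136 133 134 120 111 109 110 105 |   7  24  31  46  51  53  51  54  49  50  40  17  17  1
[... 5223 characters left out ...]
  46  55  49  39  41
171 170 164 123  48  55  70  79 107 128 117 151 124 127 133 120 134 164 173 195 189 |  30  26  24  28  31  30  25  26  33  40  42  58  51  54  42  44  47  47  46  42  42
168 170 170 163 153 158 161 158 165 173 174 164  52  76 110 123 180 190 185 187 185 |  27  26  27  25  26  28  30  25  26  33  29  33  14  24  27  34  37  41  43  40  39
175 178 177 180 188 182 185 185 188 189 195 181   0  51  98 107 149 190 181 188 183 |  30  31  27  29  26  29  28  28  28  29  28  29  -4  10  20  28  32  39  39  39  40
187 181 185 184 186 191 184 190 189 195 192 147   6  75 111  92 116 189 183 181 176 |  31  29  31  29  28  32  29  33  30  31  31  25  -2  17  27  21  28  44  41  40  38
```

```bash
python3 - <<'E'
from h import *
t=load("top0.npz");P=onz(t,[(319.55,240),(400.5,233)],.11);print(P,P.mean(0),np.linalg.norm(P[0]-P[1]))
h=onz(load("top5.npz"),[(359.4,236.8),(359.9,236.8)],.12);print(h)
print(proj(t,[[.5616,-.0374,.132],[.5616,-.0374,.10]]))
E
```

```text
[[ 0.55041383  0.06450621  0.11      ]
 [ 0.57202342 -0.14474476  0.11      ]] [ 0.56121862 -0.04011927  0.11      ] 0.2103638343045786
[[ 0.56009038 -0.03734186  0.12      ]
 [ 0.56011215 -0.03862068  0.12      ]]
[[359.95966684 236.04993151]
 [358.56004573 236.46448928]]
```

The bar sits about 2.7 mm towards +y of midway. I have time, so I'll go back and correct it before taking the probe.

Request:
carry_out(plan="0 0 -0.8 0 0 0;-0.3 0 -0.8 0 0 0;-0.6 0.01 -0.7 0 0 0;-0.9 0.02 0 0 0 0;-0.95 0.03 0 0 0 0;-0.95 0.03 0 0 0 0;-0.95 0.03 0 0 0 0;-0.95 0.03 0 0 0 0")

```text
time_s: 11.83
eef_pos: [0.5401, 0.087, 0.2638]
eef_rot: [0.002, 0.669, 0.744, 0.001]
wrist_force: [0.3, 0.2, 0.0]
opening: 0.999
grasp_force: 0.0
```

Request:
carry_out(plan="-0.95 0.03 0 0 0 0;-0.95 0.03 0 0 0 0;-0.8 0.03 0 0 0 0;-0.4 0.02 0 0 0 0;0 0 0 0 0 0;0 0 0 0 0 0;0 0 0 0 0 0;0 0 0 0 0 0")

```text
time_s: 12.5
eef_pos: [0.5569, -0.0329, 0.262]
eef_rot: [0.0, 0.668, 0.744, 0.0]
wrist_force: [0.7, 0.5, -0.3]
opening: 1.0
grasp_force: 0.0
```

```bash
python3 go.py .5616 -.0374 .1096 96
```

```text
pos [ 0.5569 -0.0329  0.262 ] yaw 96.14 t 12.5 q [-0.27  0.12  1.62  0.    1.41 -0.38] F [ 0.7  0.5 -0.3] op 1.0 gf 0.0
shift units, present axes [-0.13  0.1   3.81] | after turn [-0.13  0.11  3.81] | turn units [0.01 0.   0.03]
```

Request:
carry_out(plan="-0.13 0.1 0.2 0 0 0;0 0 0.5 0 0 0;0 0 0.7 0 0 0;0 0 0.7 0 0 0;0 0 0.6 0 0 0;0 0 0.5 0 0 0;0 0 0.4 0 0 0;0 0 0.2 0 0 0")

```text
time_s: 13.17
eef_pos: [0.5597, -0.0375, 0.1062]
eef_rot: [-0.002, 0.668, 0.744, -0.001]
wrist_force: [-0.2, -0.3, -1.6]
opening: 1.001
grasp_force: 0.0
```

```bash
python3 go.py .5616 -.0374 .1096 96
```

```text
pos [ 0.5597 -0.0375  0.1062] yaw 96.15 t 13.17 q [-0.28  0.3   1.74 -0.    1.11 -0.39] F [-0.2 -0.3 -1.6] op 1.001 gf 0.0
shift units, present axes [-0.    0.05 -0.09] | after turn [-0.    0.05 -0.09] | turn units [-0.04 -0.02  0.03]
```

Request:
carry_out(plan="0 0.03 -0.08 0 0 0;0 0 0 0 0 0;0 0 0 0 0 0;0 0 0 0 0 0;0 0 0 0 0 0;0 0 0 0 0 0;0 0 0 0 0 0;0 0 0 0 0 0", claw=1)

```text
time_s: 13.83
eef_pos: [0.5638, -0.0388, 0.1144]
eef_rot: [0.001, 0.669, 0.744, 0.001]
wrist_force: [-1.6, 0.7, 5.9]
opening: 0.495
grasp_force: 63.2
```

Request:
carry_out(plan="0 0 -0.05 0 0 0;0 0 -0.05 0 0 0;-0.03 0 0 0 0 0;-0.04 0 0 0 0 0;0 0 0 0 0 0;0 0 0 0 0 0;0 0 0 0 0 0;0 0 0 0 0 0")

```text
time_s: 14.5
eef_pos: [0.5626, -0.0413, 0.1163]
eef_rot: [-0.0, 0.669, 0.744, -0.0]
wrist_force: [-0.5, -0.2, -2.3]
opening: 0.5
grasp_force: 62.2
```

```bash
python3 go.py .5616 -.0401 .1096 96
```

```text
pos [ 0.5626 -0.0413  0.1163] yaw 96.07 t 14.5 q [-0.28  0.29  1.73 -0.    1.13 -0.39] F [-0.5 -0.2 -2.3] op 0.5 gf 62.2
shift units, present axes [ 0.03 -0.02  0.17] | after turn [ 0.03 -0.02  0.17] | turn units [-0.   -0.    0.01]
```

Request:
carry_out(plan="0 -0.01 0.03 0 0 0;0 0 0.02 0 0 0;0 0 0.01 0 0 0;0 0 0.01 0 0 0;0 0 0 0 0 0;0 0 0 0 0 0;0 0 0 0 0 0;0 0 0 0 0 0")

```text
time_s: 15.17
eef_pos: [0.5624, -0.0414, 0.1144]
eef_rot: [0.0, 0.669, 0.744, -0.0]
wrist_force: [-5.1, 0.8, 5.5]
opening: 0.496
grasp_force: 63.1
```

```bash
python3 go.py .5616 -.0401 .1096 96
```

```text
pos [ 0.5624 -0.0414  0.1144] yaw 96.08 t 15.17 q [-0.28  0.29  1.73 -0.    1.12 -0.39] F [-5.1  0.8  5.5] op 0.496 gf 63.1
shift units, present axes [ 0.03 -0.02  0.12] | after turn [ 0.03 -0.02  0.12] | turn units [-0.    0.    0.01]
```

Request:
carry_out(plan="0 0.01 0 0 0 0;0 0.01 0 0 0 0;0 0 0 0 0 0;0 0 0 0 0 0;0 0 0 0 0 0;0 0 0 0 0 0;0 0 0 0 0 0;0 0 0 0 0 0")

```text
time_s: 15.83
eef_pos: [0.5629, -0.0413, 0.1144]
eef_rot: [-0.0, 0.669, 0.744, -0.0]
wrist_force: [-5.8, 0.8, 6.0]
opening: 0.495
grasp_force: 63.3
```

```bash
python3 go.py .5616 -.0401 .1096 96
```

```text
pos [ 0.5629 -0.0413  0.1144] yaw 96.09 t 15.83 q [-0.28  0.29  1.73 -0.    1.12 -0.39] F [-5.8  0.8  6. ] op 0.495 gf 63.3
shift units, present axes [ 0.03 -0.03  0.12] | after turn [ 0.03 -0.03  0.12] | turn units [-0.01  0.    0.02]
```

Request:
carry_out(plan="0 -0.02 0 0 0 0;0 -0.02 0 0 0 0;0 0 0 0 0 0;0 0 0 0 0 0;0 0 0 0 0 0;0 0 0 0 0 0;0 0 0 0 0 0;0 0 0 0 0 0")

```text
time_s: 16.5
eef_pos: [0.5626, -0.0415, 0.1144]
eef_rot: [0.001, 0.669, 0.744, 0.001]
wrist_force: [3.2, 2.0, 5.2]
opening: 0.497
grasp_force: 63.1
```

Request:
carry_out(plan="0 0 0 0 0 0;0 0 0 0 0 0;0 0 0 0 0 0;0 0 0 0 0 0;0 0 0 0 0 0;0 0 0 0 0 0;0 0 0 0 0 0;0 0 0 0 0 0", claw=-1)

```text
time_s: 17.17
eef_pos: [0.5615, -0.0415, 0.1136]
eef_rot: [-0.0, 0.669, 0.744, -0.0]
wrist_force: [0.2, 0.2, -0.3]
opening: 1.001
grasp_force: 0.0
```

Request:
carry_out(plan="0 0 -0.2 0 0 0;0 0 -0.4 0 0 0;0 0 -0.7 0 0 0;0 0 -0.8 0 0 0;0 0 -0.8 0 0 0;0 0 -0.8 0 0 0;0.4 0 -0.6 0 0 0;0.8 -0.03 -0.2 0 0 0")

```text
time_s: 17.83
eef_pos: [0.5577, 0.0037, 0.2996]
eef_rot: [0.004, 0.67, 0.742, 0.002]
wrist_force: [1.1, 0.0, -0.4]
opening: 1.005
grasp_force: 0.0
```

Request:
carry_out(plan="0.9 -0.04 0 0 0 0;0.9 -0.04 0 0 0 0;0.9 -0.04 0 0 0 0;0.9 -0.04 0 0 0 0;0.9 -0.04 0 0 0 0;0.9 -0.04 0 0 0 0;0.9 -0.04 0 0 0 0;0.8 -0.04 0 0 0 0")

```text
time_s: 18.5
eef_pos: [0.5118, 0.2894, 0.2946]
eef_rot: [0.0, 0.668, 0.744, 0.0]
wrist_force: [0.2, -0.3, 0.3]
opening: 1.0
grasp_force: 0.0
```

```bash
python3 go.py .511 .3137 .17 96; python3 - <<'E'
from bench import ctrl
from h import *
f=lambda c,x,y:cv2.resize(np.ascontiguousarray(c["pixels"][y:y+100,x:x+133,::-1]),None,fx=3,fy=3,interpolation=cv2.INTER_CUBIC)
c=ctrl.camera("scene");d=ctrl.camera("top");np.savez("scene6.npz",**c);np.savez("top6.npz",**d)
cv2.imwrite("pics/b2.png",np.hstack([f(c,190,165),f(d,295,180)]))
g=d["pixels"].astype(int);m=((g[...,0]-g[...,2])>35).astype(np.uint8)[231:243,353:366]
k,l,st,ce=cv2.connectedComponentsWithStats(m);print(st,ce+[353,231]); 
g=load("top5.npz")["pixels"].astype(int);m=((g[...,0]-g[...,2])>35).astype(np.uint8)[231:243,353:366]
k,l,st,ce=cv2.connectedComponentsWithStats(m);print(st,ce+[353,231])
E
```

```text
pos [0.5118 0.2894 0.2946] yaw 96.11 t 18.5 q [0.31 0.16 1.5  0.   1.48 0.21] F [ 0.2 -0.3  0.3] op 1.0 gf 0.0
shift units, present axes [0.61 0.04 3.12] | after turn [0.61 0.04 3.12] | turn units [ 0.01 -0.    0.02]
[[  0   0  13  12 102]
 [  4   1   8   9  54]] [[358.35294118 236.64705882]
 [360.22222222 236.22222222]]
[[  0   0  13  12 102]
 [  3   2   8   8  54]] [[358.85294118 236.50980392]
 [359.27777778 236.48148148]]
```

View pics/b2.png

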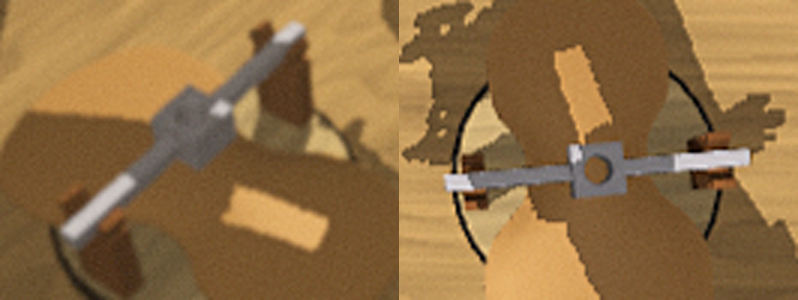

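The bar lies level in both notches, with the hole at (598,170) in the top crop; it moved 2.4 mm to midway. Next is the probe.

Request:
carry_out(plan="0.3 0.02 0.3 0 0 0;0.3 0.02 0.6 0 0 0;0 0 0.8 0 0 0;0 0 0.8 0 0 0;0 0 0.4 0 0 0;0 0 0.1 0 0 0;0 0 0 0 0 0;0 0 0 0 0 0")

```text
time_s: 19.27
eef_pos: [0.5125, 0.3109, 0.1746]
eef_rot: [0.0, 0.669, 0.743, 0.001]
wrist_force: [1.2, 0.4, 1.0]
opening: 0.999
grasp_force: 0.0
```

```bash
python3 go.py .511 .3137 .103 96
```

```text
pos [0.5125 0.3109 0.1746] yaw 96.01 t 19.27 q [ 0.35  0.29  1.6  -0.    1.26  0.24] F [1.2 0.4 1. ] op 0.999 gf 0.0
shift units, present axes [ 0.07 -0.03  1.79] | after turn [ 0.07 -0.03  1.79] | turn units [ 0.01 -0.    0.  ]
```

Request:
carry_out(plan="0.07 -0.03 0.3 0 0 0;0 0 0.4 0 0 0;0 0 0.4 0 0 0;0 0 0.4 0 0 0;0 0 0.2 0 0 0;0 0 0.05 0 0 0;0 0 0 0 0 0;0 0 0 0 0 0")

```text
time_s: 19.93
eef_pos: [0.5109, 0.3142, 0.1048]
eef_rot: [0.0, 0.669, 0.744, 0.001]
wrist_force: [1.0, -0.5, 0.4]
opening: 0.998
grasp_force: 0.0
```

```bash
python3 go.py .511 .3137 .103 96
```

```text
pos [0.5109 0.3142 0.1048] yaw 96.08 t 19.93 q [0.35 0.37 1.64 0.   1.13 0.25] F [ 1.  -0.5  0.4] op 0.998 gf 0.0
shift units, present axes [-0.01  0.    0.04] | after turn [-0.01  0.    0.04] | turn units [ 0.02 -0.    0.01]
```

Close on the handle.

Request:
carry_out(plan="0 0 0 0 0 0;0 0 0 0 0 0;0 0 0 0 0 0;0 0 0 0 0 0;0 0 0 0 0 0;0 0 0 0 0 0;0 0 0 0 0 0;0 0 0 0 0 0", claw=1)

```text
time_s: 20.6
eef_pos: [0.5104, 0.314, 0.1042]
eef_rot: [0.0, 0.669, 0.744, 0.0]
wrist_force: [-0.6, 0.0, 3.7]
opening: 0.29
grasp_force: 58.7
```

```bash
python3 go.py .511 .3137 .103 96;python3 -c "
from bench import ctrl;print(ctrl.get_obs()['torque'])"
```

```text
pos [0.5104 0.314  0.1042] yaw 96.07 t 20.6 q [0.35 0.37 1.64 0.   1.13 0.25] F [-0.6  0.   3.7] op 0.29 gf 58.7
shift units, present axes [-0.01  0.01  0.03] | after turn [-0.01  0.01  0.03] | turn units [ 0.01 -0.    0.01]
[-0.05304143  0.14109215  0.00559555]
```

Request:
carry_out(plan="0 0 -0.2 0 0 0;0 0 -0.4 0 0 0;0 0 -0.6 0 0 0;0 0 -0.7 0 0 0;0 0 -0.8 0 0 0;0 0 -0.8 0 0 0;0 0 -0.6 0 0 0;0 0 -0.2 0 0 0")

```text
time_s: 21.27
eef_pos: [0.5117, 0.3146, 0.2809]
eef_rot: [0.002, 0.669, 0.744, 0.003]
wrist_force: [-0.3, -0.1, -0.1]
opening: 0.29
grasp_force: 58.9
```

```bash
python3 go.py .562 -.0399 .275 96; python3 - <<'E'
from bench import ctrl
from h import *
c=ctrl.camera("scene")
cv2.imwrite("pics/p2.png",cv2.resize(np.ascontiguousarray(c["pixels"][40:190,230:430,::-1]),None,fx=4,fy=4,interpolation=cv2.INTER_CUBIC)); np.savez("scene7.npz",**c)
E
```

```text
pos [0.5117 0.3146 0.2809] yaw 96.08 t 21.27 q [0.35 0.2  1.49 0.   1.45 0.25] F [-0.3 -0.1 -0.1] op 0.29 gf 58.9
shift units, present axes [-8.95  0.31  0.13] | after turn [-8.95  0.32  0.15] | turn units [ 0.07 -0.02  0.01]
```

View pics/p2.png

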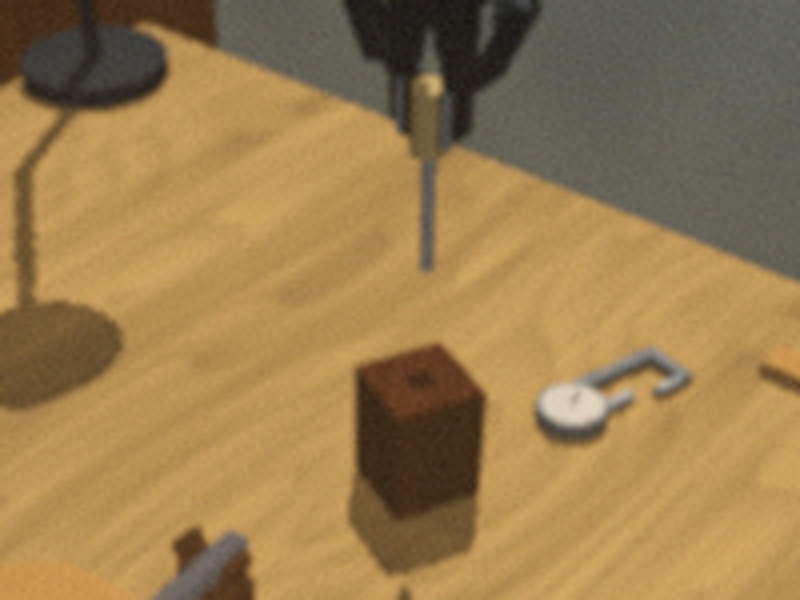

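The probe hangs upright in the gripper with its tip at (427,270) in the crop. That was my tenth picture, so from here I only check numbers.

```bash
python3 - <<'E'
from h import *
s=load("scene7.npz")
print("tip",onz(s,[(336.4,107.2)],.187),"TCP .5117 .3146; proj tip expected",proj(s,[[.5117,.3146,.1867],[.5117,.3146,.2717]]))
g=s["pixels"][78:112,326:348].astype(int)
for i in range(0,34,3): print(78+i,*(g[i,:,0]))
E
```

```text
tip [[0.51399204 0.31208942 0.187     ]] TCP .5117 .3146; proj tip expected [[336.31666783 106.60753014]
 [337.3195894   77.45357146]]
78 191 185 190 185 185 172 150 118 108 114 112 116 118 106 113 134 155 162 172 170 161 162
81 181 177 178 178 178 178 182 176 163 129 93 94 109 144 169 173 177 171 181 180 176 175
84 184 184 180 178 178 179 177 175 161 125 96 97 122 164 176 179 180 180 178 182 187 188
87 178 175 180 173 177 176 177 179 165 125 92 100 124 164 179 178 173 177 173 175 179 183
90 177 179 179 180 178 180 180 184 173 132 100 96 123 168 179 178 183 182 177 176 178 181
93 180 178 176 182 183 187 189 188 171 123 95 99 132 176 190 185 181 187 187 186 187 188
96 177 180 186 179 184 186 189 186 175 124 89 102 141 176 191 194 193 191 192 187 188 188
99 175 178 180 188 190 187 196 196 174 126 96 102 131 178 192 191 190 191 188 183 179 176
102 181 182 185 196 195 195 198 193 171 127 102 105 146 179 190 187 181 181 174 174 175 180
105 196 195 193 194 191 189 188 189 165 123 94 98 139 165 175 176 174 179 179 184 185 197
108 187 188 185 187 183 181 182 184 177 171 159 168 175 176 184 180 181 185 192 200 205 207
111 187 189 186 181 181 176 180 176 184 181 178 178 183 187 186 191 194 198 201 198 194 190
```

Request:
carry_out(plan="-0.5 0.02 0 0 0 0;-0.8 0.03 0 0 0 0;-0.9 0.03 0 0 0 0;-0.9 0.03 0 0 0 0;-0.9 0.03 0 0 0 0;-0.9 0.03 0 0 0 0;-0.9 0.03 0 0 0 0;-0.9 0.03 0 0 0 0")

```text
time_s: 21.98
eef_pos: [0.5465, 0.0468, 0.2733]
eef_rot: [-0.001, 0.669, 0.744, -0.001]
wrist_force: [1.6, 0.1, -0.8]
opening: 0.289
grasp_force: 58.9
```

Request:
carry_out(plan="-0.9 0.03 0 0 0 0;-0.7 0.03 0 0 0 0;-0.4 0.02 0 0 0 0;-0.2 0 0 0 0 0;0 0 0 0 0 0;0 0 0 0 0 0;0 0 0 0 0 0;0 0 0 0 0 0")

```text
time_s: 22.65
eef_pos: [0.5599, -0.0374, 0.2754]
eef_rot: [-0.0, 0.668, 0.744, 0.0]
wrist_force: [0.0, 0.3, -0.9]
opening: 0.285
grasp_force: 58.9
```

```bash
python3 go.py .562 -.0399 .24 96; python3 - <<'E'
from bench import ctrl
from h import *
o=ctrl.get_obs();c=ctrl.camera("scene");np.savez("scene8.npz",**c)
X=o["eef_pos"];print(proj(c,[X-[0,0,.0942],X-[0,0,.0092],[.562,-.0399,.132]]).round(1))
u=proj(c,[X-[0,0,.0942]])[0].round().astype(int)
g=c["pixels"][u[1]-30:u[1]+12,u[0]-12:u[0]+13].astype(int); print(u)
for i in range(0,42,2): print(u[1]-30+i,*["%3d"%v for v in (g[i,:,0]-g[i,:,2])])
E
```

```text
pos [ 0.5599 -0.0374  0.2754] yaw 96.17 t 22.65 q [-0.28  0.12  1.59  0.    1.44 -0.39] F [ 0.   0.3 -0.9] op 0.285 gf 58.9
shift units, present axes [-0.07  0.05  0.89] | after turn [-0.07  0.05  0.89] | turn units [-0.   -0.    0.03]
[[251.  185.3]
 [245.1 154.5]
 [253.8 202.1]]
[251 185]
155  59  52  58  55  58  52  44  30  20  16  28  52  79  98  99 103  99  97 101  99  98 100 101 103  99
157  91  78  67  62  54  57  49  47  55  68  85  94 102 101 101 100  99  98  98 100 101 102 101 102  97
159 108 104 104  95  61  31  19  19  31  69  98 101  97  97 100  99 100 104 100 101 102 101 103  98 102
161 107 106 110 103  74  31  11   8  20  55  81  99 101 103 101 103 102  97 102 100 103 101 103 102  99
163 108 108 101 102  83  50  15  12  14  40  78  97 100 104 102  99 102 103 103 102 102 100  96  97  99
165 102  99 102  98  94  56  23  12  10  29  63  93 102 103 103 101 100 102  99  98 101 100 102 102 105
167 103  97  96  96  95  80  38  12  10  16  46  91 107 102 101 104 100 100 101 101 102  99 104 107 109
169  98  99  99 101 100  88  57  26  11  12  34  77  97 102 101 103  98 103 108 
[... 675 characters left out ...]
 124 127 104  59  20  12  17  59  99 114 111 107 102 100 101 107 108 106 109
185 125 123 125 123 124 124 126 124 117  80  35  16  19  56 102 120 121 120 111 112 113 112 110 109 107
187 124 125 127 123 125 124 128 126 124 119  97  86  96 109 124 126 124 124 126 122 121 117 113 108 104
189 125 125 126 129 123 125 126 127 126 125 126 126 125 125 126 125 120 124 124 126 122 125 123 117 113
191 125 124 123 128 126 125 125 122 125 128 128 127 122 123 120 127 122 126 124 121 122 126 126 127 116
193 125 121 123 128 123 126 123 126 127 123 124 112  84  56  50  69  93 110 121 128 127 127 113  88  56
195 124 122 125 123 123 125 122 126 121 110  83  51  24  14   9  15  21  32  51  70  86  79  45  20  11
```

Request:
carry_out(plan="-0.06 0.05 0.1 0 0 0.03;0 0 0.2 0 0 0;0 0 0.25 0 0 0;0 0 0.2 0 0 0;0 0 0.1 0 0 0;0 0 0 0 0 0;0 0 0 0 0 0;0 0 0 0 0 0")

```text
time_s: 23.37
eef_pos: [0.5626, -0.0411, 0.242]
eef_rot: [0.0, 0.67, 0.743, 0.0]
wrist_force: [0.6, 0.1, 0.5]
opening: 0.289
grasp_force: 58.9
```

```bash
python3 go.py .562 -.0399 .1702 96; python3 - <<'E'
from bench import ctrl
from h import *
s=load("scene5.npz");a=np.linspace(0,2*np.pi,90)
P=proj(s,np.c_[.5616+.012*np.cos(a),-.0374+.012*np.sin(a),.132+0*a]);print("pred hole ext scene5",P.min(0),P.max(0))
o=ctrl.get_obs();c=ctrl.camera("scene");np.savez("scene9.npz",**c)
X=o["eef_pos"];print(proj(c,[X-[0,0,.0942],X-[0,0,.0092]]).round(1))
P=proj(c,np.c_[.562+.012*np.cos(a),-.0399+.012*np.sin(a),.132+0*a]);print("pred hole ext now",P.min(0),P.max(0))
g=c["pixels"][180:210,238:272].astype(int)
for i in range(0,30): print(180+i,*["%3d"%v for v in g[i,:,0]])
E
```

```text
pos [ 0.5626 -0.0411  0.242 ] yaw 95.9 t 23.37 q [-0.28  0.15  1.62 -0.    1.37 -0.39] F [0.6 0.1 0.5] op 0.289 gf 58.9
shift units, present axes [ 0.03 -0.01  1.79] | after turn [ 0.03 -0.01  1.79] | turn units [ 0.    0.   -0.02]
pred hole ext scene5 [249.09320484 197.59352943] [259.83580992 205.37788077]
[[252.6 197.7]
 [247.  168.7]]
pred hole ext now [248.3761116  198.28187839] [259.13878983 206.09419154]
180 206 207 210 207 203 207 210 195 167 125 100  96 107 140 178 192 190 196 198 201 199 194 189 185 191 198 202 209 207 200 200 199 194 198
181 204 207 211 207 209 207 211 203 186 135 106  98 103 134 173 192 196 198 199 198 189 194 187 195 198 203 207 209 205 202 197 197 194 192
182 208 206 209 206 207 207 215 213 188 148 108  98  99 134 180 197 201 201 198 194 189 191 199 198 204 206 205 205 207 200 194 193 194 195
183 209 203 205 206 211 208 209 208 199 159 114  95  95 125 175 204 212 205 190 195 195 196 197 207 209 205 206 201 199 197 190 197 192 193
184 206 207 210 209 209 210 210 211 201 167 124 102 100 119 167 200 208 205 198 198 199 209 206 209 208 206 203 196 192 196 19
[... 2813 characters left out ...]

205 211 201 169 160 177 194 203 204 207 204 193 153 123 100 106 110 124 134 153 178 195 207 205 191 165 128 109 100  94 116 157 184 194 190
206 213 196 161 130 139 161 186 199 205 209 207 187 141 111 106 122 152 171 182 202 208 206 189 162 130 106  97  95  94 118 152 187 196 192
207 213 203 169 123 114 125 153 176 191 202 207 193 152 116 117 138 183 205 208 207 208 186 153 120 110  99  95 104  97 110 150 183 196 194
208 212 206 180 135 108 108 119 140 158 180 189 186 142 116 116 154 193 213 209 205 184 157 118 101  94  98 100  98  98 104 143 186 197 202
209 213 213 191 145 107 111 111 123 122 134 156 159 138 115 129 168 206 214 201 184 154 120 101  98 101  98  99 101 102  99 145 186 204 203
```

Request:
carry_out(plan="0.03 0.01 0.05 0 0 0;0 0 0.1 0 0 0;0 0 0.15 0 0 0;0 0 0.15 0 0 0;0 0 0.15 0 0 0;0 0 0.15 0 0 0;0 0 0.1 0 0 0;0 0 0 0 0 0")

```text
time_s: 24.08
eef_pos: [0.5619, -0.0396, 0.2062]
eef_rot: [-0.001, 0.67, 0.743, -0.001]
wrist_force: [0.2, -0.0, -0.4]
opening: 0.286
grasp_force: 58.9
```

```bash
python3 go.py .562 -.0399 .1702 96; python3 - <<'E'
from bench import ctrl
from h import *
c=ctrl.camera("scene");o=ctrl.get_obs();X=o["eef_pos"];print(proj(c,[X-[0,0,.09],X-[0,0,.07],X-[0,0,.05]]).round(1))
g=c["pixels"][178:210,238:272].astype(int)
for i in range(0,32,1 ): print(178+i,*["%3d"%v for v in g[i,:,0]])
E
```

```text
pos [ 0.5619 -0.0396  0.2062] yaw 95.9 t 24.08 q [-0.28  0.18  1.66  0.    1.3  -0.38] F [ 0.2 -0.  -0.4] op 0.286 gf 58.9
shift units, present axes [-0.01  0.    0.9 ] | after turn [-0.01  0.    0.9 ] | turn units [-0.02 -0.01 -0.02]
[[254.8 206.7]
 [253.6 200.6]
 [252.4 194.3]]
178 199 198 194 187 166 135 116 122 121 126 114  96  84  86  82  57  51  44  43  65 104 156 185 199 198 188 193 192 201 200 203 205 200 203
179 203 203 202 206 188 152 118 118 130 123 112  96  88  89  79  59  51  47  63 106 151 183 194 193 190 193 200 201 209 201 207 206 198 202
180 207 209 211 210 197 157 123 119 121 120 114 104  88  92  85  66  51  68 106 157 181 195 189 192 196 199 203 207 207 207 203 201 200 196
181 209 210 210 210 202 163 133 119 120 120 124 105  98  96  84  74  81 109 154 179 193 192 191 196 198 207 204 208 203 202 198 195 197 196
182 207 209 213 211 205 181 149 121 117 125 120 115 109 101  93  97 124 153 183 189 194 197 196 202 203 205 204 205 204 196 197 193 190 195
183 208 209 211 206 207 195 167 141 131 122 125 121 113 104 111 134 169 192 195 192 192 199 201 206 209 208 209 205 197
[... 2960 characters left out ...]

205 207 204 172 157 177 189 200 210 214 206 191 160 119  99 103 105 112 119 138 175 197 210 207 194 165 129 109  97  96 114 155 187 193 189
206 212 198 166 127 140 161 185 201 206 209 211 184 142 107 105 120 150 165 183 202 208 205 189 161 126 103  98  97 103 117 153 182 193 192
207 210 201 167 131 110 127 153 176 191 204 205 191 149 116 114 140 184 203 209 210 204 183 155 126 101  98  98  97 103 114 141 184 195 196
208 215 210 183 135 102 107 119 138 162 178 192 187 140 121 115 154 193 210 211 202 188 151 123 102  95  97 100 102  99 104 141 187 203 201
209 211 210 193 144 107 110 115 118 124 133 158 156 139 113 128 168 204 215 207 186 155 117 105  99  96  96  98 103  99 102 146 187 201 203
```

Request:
carry_out(plan="0 0 0.1 0 0 0;0 0 0.15 0 0 0;0 0 0.2 0 0 0;0 0 0.2 0 0 0;0 0 0.15 0 0 0;0 0 0.08 0 0 0;0 0 0 0 0 0;0 0 0 0 0 0")

```text
time_s: 24.8
eef_pos: [0.5625, -0.0397, 0.1723]
eef_rot: [-0.0, 0.67, 0.743, -0.0]
wrist_force: [-0.1, -0.7, -0.6]
opening: 0.285
grasp_force: 58.9
```

Request:
carry_out(plan="0 0 0 0 0 0;0 0 0 0 0 0;0 0 0 0 0 0;0 0 0 0 0 0;0 0 0 0 0 0;0 0 0 0 0 0;0 0 0 0 0 0;0 0 0 0 0 0")

```text
time_s: 25.47
eef_pos: [0.5626, -0.0397, 0.1725]
eef_rot: [0.0, 0.67, 0.743, 0.0]
wrist_force: [0.2, -0.2, -0.8]
opening: 0.29
grasp_force: 58.9
```

```bash
python3 go.py .562 -.0399 .1702 96; python3 - <<'E'
from bench import ctrl
from h import *
c=ctrl.camera("scene");o=ctrl.get_obs();X=o["eef_pos"];print(proj(c,[[X[0],X[1],.132],[X[0],X[1],.161]]).round(1),o["torque"].round(3))
g=c["pixels"][184:210,238:264].astype(int)
for i in range(0,26,2 ): print(184+i,*["%3d"%v for v in g[i,:,0]])
E
```

```text
pos [ 0.5626 -0.0397  0.1725] yaw 95.9 t 25.47 q [-0.28  0.22  1.69 -0.    1.24 -0.38] F [ 0.2 -0.2 -0.8] op 0.29 gf 58.9
shift units, present axes [-0.   -0.02  0.06] | after turn [-0.   -0.02  0.06] | turn units [ 0.    0.   -0.02]
[[254.  202.2]
 [252.3 193.1]] [ 0.052 -0.014 -0.018]
184 211 202 169 121  73  60  85 109 116 123 119 113  97  80  90  80  62  54  45  48  49  43  58 117 178 204
186 213 208 198 147  91  58  73  95 114 122 124 123 103  89  85  83  65  55  42  47  49  45  51 108 182 202
188 207 214 210 191 169 135 108 107 112 122 123 126 115  90  90  92  79  62  45  38  51  39  54 100 162 191
190 212 209 210 212 213 208 195 160 128 116 123 123 118  97  86  87  87  67  48  44  50  68 115 170 200 207
192 208 208 213 210 213 211 210 190 145 123 119 117 125 114  91  82  80  70  63  72 109 165 197 210 211 213
194 212 210 212 208 209 210 208 201 172 136 126 117 121 122 110 104 102 118 146 173 197 209 211 204 207 214
196 207 209 211 208 215 213 210 211 206 190 175 167 144 125 112 111 133 185 213 213 213 208 206 206 215 220
198 207 213 210 212 212 212 210 213 209 207 208 196 160 123 103  99 110 148 179 198 204 207 207 214 213 212
200 211 210 213 211 212 209 207 204 206 202 198 166 138 110 102  99  98  97 110 122 155 191 209 209 215 213
202 209 213 209 208 209 206 205 207 208 195 162 120  99  93  92 100  97  96 100 110 130 175 204 212 215 213
204 210 205 186 189 195 202 204 208 210 198 148 103  93  94  96 108 103  99 108 144 170 205 209 207 193 166
206 216 200 163 130 139 155 160 167 171 145 124 107 107 109 104 107 110 124 166 200 212 205 185 165 129 103
208 214 206 182 134 107 101 106 110 113 110 113 107 115 114 116 113 115 121 155 190 184 152 122 103  98  95
```

Request:
carry_out(plan="0 0 0.02 0 0 0;0 -0.01 0.03 0 0 0;0 0 0 0 0 0;0 0 0 0 0 0;0 0 0 0 0 0;0 0 0 0 0 0;0 0 0 0 0 0;0 0 0 0 0 0")

```text
time_s: 26.18
eef_pos: [0.5623, -0.0398, 0.1705]
eef_rot: [0.0, 0.67, 0.743, 0.0]
wrist_force: [0.0, 0.4, -1.1]
opening: 0.291
grasp_force: 58.9
```

```bash
python3 go.py .562 -.0399 .1702 96; python3 -c "
from bench import ctrl
o=ctrl.get_obs()
if abs(o['eef_pos'][2]-.1702)<.003: print(ctrl.hand_in())"
```

```text
pos [ 0.5623 -0.0398  0.1705] yaw 95.9 t 26.18 q [-0.28  0.22  1.69  0.    1.23 -0.38] F [ 0.   0.4 -1.1] op 0.291 gf 58.9
shift units, present axes [-0.   -0.01  0.01] | after turn [-0.   -0.01  0.01] | turn units [ 0.    0.   -0.02]
the job is handed in; nothing more can be done
None
```

I handed the job in at 26 s: the bar rests level in both notches, and the probe is held upright and centred in its hole to about 1 mm, tip about 10 mm above the plate; its result wasn't shown.

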